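# Send the jar rack through the gated lane

### The job

Push the wooden rack of jars along the lane, past the spring gate, until its front rests against the end stop. Use one fingertip to hold the gate open by its long bar while another part of the hand pushes the rack; the gate must never touch the rack, and must be left to swing shut behind it. Only push with the fingers: do not lift or tip the rack, and leave everything else on the bench where it is.

Things in the scene. Friction and masses are not known exactly. Their poses are not given: they have to be found in the camera images.
- lane: Straight lane fixed to the bench: 8 mm thick bed, inside 68 mm wide between two 6 mm walls whose tops are 22 mm above the bench. Origin: on the bench, on the centre line, level with the gate's blade. +y is the direction of travel, +x the gate's hinge side. Bed from y = -280 mm to the inner face of the end stop (cross plate, 45 mm high) at y = +142 mm.
- rack: Wooden rack 64 mm wide (x), 120 mm long (y, direction of travel), about 0.55 kg, six small jars fixed in it; end panels full width, 60 mm high; lids reach 64 mm. Origin: centre of its underside. It starts on the lane bed short of the gate; against the end stop its origin is at y = +82 mm in the lane's frame.
- gate (a joint): Opening angle of the sprung steel gate, rad: 0 shut, stop at 0.22. It opens when its long bar is pushed outward (lane +x) by a finger standing between the lane's line and the bar; the spring (0.23 N m shut, 0.38 N m open) shuts it again at once. The blade is clear of the rack above 0.13 rad. The bar is 24 to 64 mm above the bench.
- gate_tip (a point): Free end of the gate's low blade, 6 mm thick, which reaches inward from the foot of the bar across half of the lane: shut, along lane x at y = 0, tip at x = +2 mm. The blade is only 24 to 33 mm above the bench (this point 28.5 mm): a fingertip sliding along the bar must stay above 33 mm to pass over it.
- gate_bar_end (a point): Point on the inner face of the gate's long straight bar (6 mm thick), 2 mm before its free end, 44 mm up. Shut, that face runs from lane x = 86, y = -238 mm to x = 40, y = +31 mm; at 0.17 rad it is parallel to the lane at x = +89 mm, from y = -255 to +28 mm.
- jar: Bystander: closed glass jar 60 mm across, 85 mm high, on the gate's side of the lane. Origin under its centre.
- small_jar: Bystander: small closed jar 28 mm across, 54 mm high, on the other side near the end stop. Origin under its centre.
- scraper: Bystander: dough scraper lying flat, about 95 x 116 mm, 20 mm high. Origin under its centre.
- cup: Bystander: steel cup 68 mm across, 55 mm high. Origin under its centre.
- brush: Bystander: bench brush lying on the gate's side of the lane. Origin under its middle.
- bowl: Bystander: white bowl 170 mm across, 60 mm high. Origin under its centre.
- basket: Bystander: upturned cane proofing basket 180 mm across, 75 mm high. Origin under its centre.
- gate_hinge (a point): The gate's vertical hinge axis, at x = +48, y = -260 mm in the lane's frame, 44 mm up. From here a crank goes outward (+x) to the bar.
Things that resemble listed ones, but are neither listed nor needed, are in the scene too. What is shaped like the rack but orange or red is not meant.

How it is judged:
By the outcome, as a careful person would: the job done as asked, in the order asked, and still so for the second after the job is handed in, with the robot touching nothing.
It also fails if it takes over 42 s, if anything falls off the work surface, if the arm or the gripper's body presses on something with over 40 N, if the wrist force passes 120 N, or if a joint passes its speed limit or range.

### The arm

A 6-joint arm with a two-finger parallel gripper is mounted at the origin on the work surface. World frame = base frame: x ahead of the robot, y to its left, z up, the work surface at z = 0. Lengths are in m, angles in rad, forces in N, time in s.
With the tool pointing down it reaches from about 0.35 to 0.975 m from the base axis. Payload 4.9 kg.
Tool frame: the origin (TCP) lies at the very end of the fingers, on their centre line; the grasp point (between the pads) lies 19 mm behind it; x points along the fingers, y is the direction in which the jaws open and shut, and the axes are right-handed (so a half turn about x gives the same grasp; the last joint's range is limited). The gripper opens to 85 mm and grips with 20 to 120 N. Pads are 22 mm wide; open, the fingers measure 114 mm over their backs; the gripper's body (76 mm by 85 mm) begins 54 mm behind the grasp point. The pads swing forward as they close: fully open they stand 13 mm farther back than shut.
Start: joints at [1.083, 0.053, 1.613, -0, 1.476, -0.119], TCP at [0.225, 0.583, 0.231] pointing down, gripper open.
Joint ranges: [-3.01, 3.01], [-1.01, 2.22], [0.06, 2.58], [-1.02, 4.17], [0.09, 2.62], [-3.14, 3.14]. Speed limits (rad/s): [2.57, 2.57, 3.14, 3.14, 3.14, 3.14].

### API

Orientations are given as a unit quaternion [w, x, y, z].
In Python, from plant import manip gives the robot as it stands.
- The arm moves only by the tool play_rows, never from a script. Its argument "plan" is a list of rows, each a list of 5 numbers: the shift along the tool's x, y, z in mm, then the turn about the tool's x in rad, then the closure, from -1 (fully open) to 1 (shut). A call has 1 to 8 rows; each row is the pose to reach, as a shift and turn from the pose commanded when the call began, along the tool's axes at that moment; what a row does not reach only later rows make up. A row lasts 1/8 s, in which the tool goes at most 62.5 mm and 10.7 degrees, less where a joint would pass 70% of its speed; a pose out of reach is approached as far as the arm can. A call with a gripper value outside its range is refused whole. The fingers move at their own pace and stop on an object; the grip force is fixed at half the most. Time passes only in rows, so rows that repeat a pose let the fingers close. It gives the time, the measured TCP pose, the force and the opening at its end, in the units of the state.
- manip.state(): the state, without advancing time (a new reading comes with each control period).
- manip.grab_frame(name): name is "scene" or "side" or "wrist"; returns a dict with "img" (384x512x3 uint8, red, green, blue), "range_z" (384x512 float32, m along the optical axis (not along the pixel's ray), 0 where there is no reading), "fx", "fy", "cx", "cy" (pixels), "origin" and "rotation" of the camera in the world. Camera axes: x right, y up, looking along -z (the intrinsics and any distortion apply to the point x, -y, -z); pixel columns grow to the right and rows downward; lengths in m; the calibration is good to about 2 mm. A picture is of the moment at which its call begins.
- manip.job_done(): hands the job in, once; it reports no verdict.
The state is a dict: "time": time; "joint_pos": joint angles; "joint_vel": joint speeds; "joint_efforts": joint torques, N m; "tool_pos": TCP position; "tool_rot": TCP orientation; "contact_force": force on the tool from outside, world axes, zero at the start; "ft_torque": the same for the moment, N m; "gripper_width": opening from 0.0 (shut) to 1.0 (fully open).
Only numpy, scipy, OpenCV 4.12 (cv2) and the standard library are available. Lean on these libraries where they do the work, as an engineer would, in place of code of your own. Each camera call takes 0.05 s, during which the arm holds its last target. There are 200 camera calls.

## Working session

There is one attempt and no reset: what is moved stays moved. The work goes in short steps, Python scripts to look and compute and a tool call to move; the robot and the scene stay as the last step left them, time stands still between calls to the robot, and variables do not carry over. Pictures are saved under pics/ and viewed, about 8 in all and at most 12, crops included, and the job is handed in when it is done.

Besides the shell and the picture viewer there is one more tool, called as name([rows], argument=value, ...), one row to a line, values as JSON. play_rows: Moves the arm, as the interface text tells. Its arguments: {"type":"object","properties":{"plan":{"type":"array"}},"required":["plan"]}

```bash
mkdir -p pics; ls; cat > h.py <<'E'
import numpy as np, cv2, pickle
from plant import manip
def grab(n,tag):
    f=manip.grab_frame(n); pickle.dump(f,open(f'pics/{tag}.pkl','wb')); cv2.imwrite(f'pics/{tag}.png',f['img'][:,:,::-1]); return f
def cloud(f):
    z=f['range_z']; v,u=np.mgrid[:z.shape[0],:z.shape[1]]
    c=np.stack([(u-f['cx'])/f['fx']*z,-(v-f['cy'])/f['fy']*z,-z],-1)
    return c@np.array(f['rotation']).T+np.array(f['origin'])
E
python3 - <<'E'
from h import *
a=grab('scene','a');b=grab('side','b')
print({k:v for k,v in a.items() if k not in('img','range_z')});print({k:v for k,v in b.items() if k not in('img','range_z')})
print(manip.state())
E
```

```text
pics
{'fx': 352.9647721798888, 'fy': 352.9647721798888, 'cx': 254.20840246546135, 'cy': 190.5206583111289, 'origin': array([ 0.99459607, -0.78378225,  0.64584747]), 'rotation': array([0.85974685, 0.44031841, 0.11706275, 0.23076257])}
{'fx': 406.27181886511426, 'fy': 406.27181886511426, 'cx': 258.2719408068967, 'cy': 194.67918280258806, 'origin': array([0.49010192, 0.86083418, 0.76487255]), 'rotation': array([-0.05581786, -0.01485421,  0.45131834,  0.8904917 ])}
{'time': 0.1, 'joint_pos': array([ 1.08298771e+00,  5.33125002e-02,  1.61413063e+00, -2.42576593e-05,
        1.47598938e+00, -1.19012388e-01]), 'joint_vel': array([-0.00110996, -0.00198137, -0.00444745,  0.00100226,  0.00062488,
       -0.00062152]), 'joint_efforts': array([ 4.01926254e-04, -3.94904959e+01, -3.71363068e+01, -1.02027755e-04,
        3.89794295e-03,  6.42010818e-06]), 'tool_pos': array([0.2250615 , 0.58248165, 0.23018809]), 'tool_rot': array([ 0.6949327 ,  0.1290273 ,  0.69530511, -0.13027395]), 'contact_force': array([1.122301  , 0.11562444, 0.53697012]), 'ft_torque': array([ 0.01760057, -0.04792341, -0.02165527]), 'gripper_width': 0.9970435016478478}
```

```bash
cat > h.py <<'E'
import numpy as np, cv2, pickle
from scipy.spatial.transform import Rotation as R
from plant import manip
def grab(n,tag):
    f=manip.grab_frame(n); pickle.dump(f,open(f'pics/{tag}.pkl','wb')); cv2.imwrite(f'pics/{tag}.png',f['img'][:,:,::-1]); return f
def load(tag): return pickle.load(open(f'pics/{tag}.pkl','rb'))
def rot(q): q=np.array(q); return R.from_quat(q[[1,2,3,0]]).as_matrix()
def cloud(f):
    z=f['range_z']; v,u=np.mgrid[:z.shape[0],:z.shape[1]]
    c=np.stack([(u-f['cx'])/f['fx']*z,-(v-f['cy'])/f['fy']*z,-z],-1)
    P=c@rot(f['rotation']).T+np.array(f['origin']); P[z==0]=np.nan; return P
E
python3 - <<'E'
from h import *
a=load('a');b=load('b')
cv2.imwrite('pics/ab.png',np.vstack([cv2.resize(a['img'],(400,300)),cv2.resize(b['img'],(400,300))])[:,:,::-1])
print(rot(manip.state()['tool_rot']).round(3))
for f in(a,b):
    P=cloud(f);print(np.nanmedian(P[...,2]))
    for v in range(40,384,60): print([P[v,u].round(3).tolist() for u in range(60,512,130)])
E
```

```text
[[-0.001  0.36   0.933]
 [-0.002  0.933 -0.36 ]
 [-1.    -0.002 -0.   ]]
0.0007719242745393151
[[-2.369, 1.368, -0.156], [-0.967, 1.579, -0.037], [0.123, 1.612, 0.081], [0.897, 1.585, 0.175]]
[[-0.833, 0.282, -0.076], [-0.094, 0.483, 0.002], [0.489, 0.687, 0.048], [0.996, 1.59, -0.158]]
[[-0.143, -0.192, -0.001], [0.259, 0.037, 0.001], [0.658, 0.27, 0.0], [1.112, 1.601, -0.55]]
[[0.151, -0.404, 0.002], [0.464, -0.221, 0.002], [0.778, -0.038, 0.001], [1.167, 0.828, -0.474]]
[[0.338, -0.54, 0.001], [0.597, -0.39, 0.002], [0.857, -0.238, 0.001], [1.236, 0.586, -0.623]]
[[0.468, -0.635, -0.001], [0.748, -0.56, 0.124], [0.912, -0.379, 0.001], [1.297, 0.372, -0.753]]
0.0022811468498269427
[[1.942, -1.51, 0.039], [0.982, -0.931, 0.249], [0.405, -1.278, 0.187], [-0.264, -1.402, 0.189]]
[[1.937, -1.337, -0.27], [0.945, -0.727, 0.06], [0.382, -1.052, -0.037], [-0.225, -1.046, 0.009]]
[[1.946, -1.179, -0.604], [0.854, -0.348, -0.0], [0.392, -0.412, 0.004], [-0.084, -0.49, 0.001]]
[[1.777, -0.783, -0.748], [0.772, -0.022, 0.001], [0.395, -0.076, 0.0], [0.062, -0.022, 0.084]]
[[1.556, -0.363, -0.751], [0.709, 0.22, 0.022], [0.397, 0.158, 0.0], [0.073, 0.115, 0.001]]
[[0.928, 0.417, 0.029], [0.669, 0.379, 0.021], [0.399, 0.329, 0.001], [0.118, 0.293, -0.0]]
```

View pics/a.png

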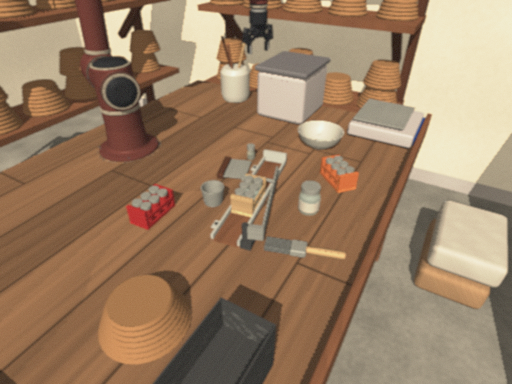

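View pics/b.png

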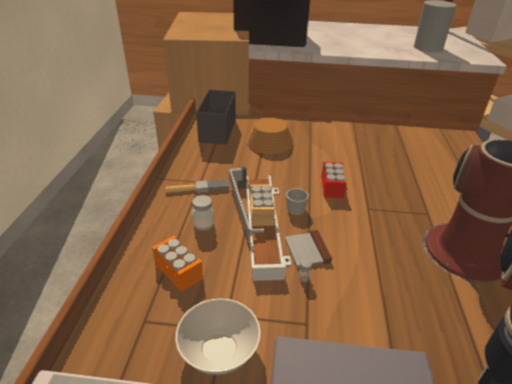

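```bash
python3 - <<'E'
from h import *
a=load('a');b=load('b')
Pa=cloud(a);Pb=cloud(b)
for n,P,pts in(('a',Pa,[(249,183),(249,205),(275,155),(240,195),(310,195)]),('b',Pb,[(262,190),(268,268),(268,276),(262,215),(203,203),(238,172)])):
    for u,v in pts: print(n,u,v,P[v,u].round(4))
# topdown heightmap around rack
c=Pb[203,262];x0,y0=c[0]-.25,c[1]-.3;s=1000
Z=[]
for f,P in((a,Pa),(b,Pb)):
    H=np.zeros((600,500),np.float32);C=np.zeros((600,500,3),np.uint8)
    q=P.reshape(-1,3);col=f['img'].reshape(-1,3);m=np.isfinite(q[:,0]);q=q[m];col=col[m]
    i=((q[:,0]-x0)*s).astype(int);j=((q[:,1]-y0)*s).astype(int)
    ok=(i>=0)&(i<500)&(j>=0)&(j<600)
    for k in np.where(ok)[0]:
        cv2.circle(C,(int(i[k]),int(599-j[k])),1,[int(t) for t in ([0,0,0] if q[k,2]<.004 else cv2.applyColorMap(np.uint8([[min(255,q[k,2]*3000)]]),2)[0,0])],-1)
    Z.append(C)
cv2.imwrite('pics/top.png',cv2.resize(np.hstack(Z),(800,480)));print(x0,y0)
E
```

```text
a 249 183 [ 0.5588 -0.0568  0.0618]
a 249 205 [ 0.6034 -0.1322  0.0491]
a 275 155 [0.5316 0.1632 0.0377]
a 240 195 [ 0.5704 -0.125   0.0663]
a 310 195 [ 0.7397 -0.0345  0.0713]
b 262 190 [ 0.5722 -0.1068  0.0687]
b 268 268 [0.5268 0.1778 0.0447]
b 268 276 [0.5259 0.1751 0.0139]
b 262 215 [ 0.5619 -0.0147  0.0495]
b 203 203 [0.7228 0.0031 0.0874]
b 238 172 [ 0.6595 -0.2099  0.0567]
0.3150440655902932 -0.3380340903941765
```

View pics/top.png

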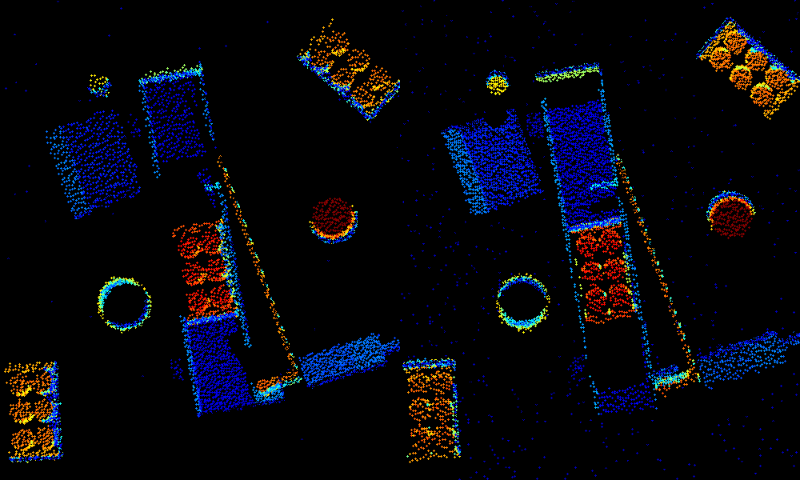

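```bash
python3 - <<'E'
from h import *
from scipy.optimize import minimize
def tolane(q,p):
    c,s=np.cos(p[2]),np.sin(p[2]);d=q[:,:2]-p[:2]
    return np.c_[d@[c,s],d@[-s,c],q[:,2]*1.0]
Q={n:(lambda q:q[np.isfinite(q[:,0])])(cloud(load(n)).reshape(-1,3)) for n in'ab'}
p0=np.array([.56,.02,.17])
def h(L):
    x,y=abs(L[:,0]),L[:,1]
    z=np.where(x<.034,.008,np.where(x<.040,.022,0.)); z=np.where((y<-.28)|(y>.15),0,z)
    return np.where((y>.142)&(y<.15)&(x<.04),.045,z)
def cost(p,q):
    L=tolane(q,p);r=np.abs(L[:,2]-h(L));return np.minimum(r,.012).mean()*1e3
res={}
for n in('a','b','ab'):
    q=np.vstack([Q[k] for k in n]);L=tolane(q,p0)
    q=q[(abs(L[:,0]+.0)<.065)&(L[:,1]>-.33)&(L[:,1]<.19)&((L[:,2]<.028)|(L[:,1]>.10))&(L[:,2]>-.01)]
    best=None
    for dx in(-.01,0,.01):
      for dy in(-.015,0,.015):
        for dt in(-.03,0,.03):
          p=p0+[dx,dy,dt]
          r=minimize(cost,p,args=(q,),method='Nelder-Mead',options=dict(initial_simplex=p+np.array([[0,0,0],[.006,0,0],[0,.008,0],[0,0,.02]])))
          if best is None or r.fun<best.fun:best=r
    print(n,best.x.round(4),best.fun,len(q));res[n]=best.x
p=res['ab'];np.save('lane.npy',p)
for n in'ab':
    L=tolane(Q[n],p)
    m=(L[:,2]>.035)&(L[:,2]<.07)&(L[:,0]>.0395)&(L[:,0]<.1)&(L[:,1]>-.22)&(L[:,1]<.03)
    k=np.polyfit(L[m,1],L[m,0],1);k=np.polyfit(*(L[m][abs(np.polyval(k,L[m,1])-L[m,0])<.008][:,[1,0]].T),1)
    print(n,'bar x at y=-.238,.031 (mean of points)',np.polyval(k,[-.238,.031]).round(4),'expect face .086,.040 centre +.003', L[m,1].max())
    m=(L[:,2]>.053)&(L[:,2]<.072)&(abs(L[:,0])<.038)&(L[:,1]<.1)&(L[:,1]>-.28)
    print(n,'rack',m.sum(),np.percentile(L[m],[1,50,99],axis=0).round(4).tolist())
    m=(L[:,2]>.02)&(L[:,2]<.05)&(abs(L[:,0])<.033)&(L[:,1]<.1)&(L[:,1]>-.28)
    print(n,'rackbody',m.sum(),np.percentile(L[m],[1,50,99],axis=0).round(4).tolist())
    m=(L[:,2]>.026)&(L[:,2]<.036)&(abs(L[:,0]-.02)<.02)&(abs(L[:,1])<.02)
    print('blade',m.sum(),np.percentile(L[m],[2,50,98],axis=0).round(4).tolist() if m.sum() else'')
    m=(L[:,2]>.075)&(L[:,2]<.1)&(abs(L[:,0]-.16)<.06)&(abs(L[:,1])<.1);print('jar',L[m].mean(0),L[m].min(0))
E
```

```text
a [0.5529 0.0249 0.1734] 3.1183194500521543 3619
b [0.5508 0.0256 0.1744] 3.2006821602395292 4229
ab [0.5513 0.0257 0.1766] 3.2318095866515746 7848
a bar x at y=-.238,.031 (mean of points) [0.0908 0.0448] expect face .086,.040 centre +.003 0.027443131573463772
a rack 432 [[-0.0293, -0.1665, 0.0535], [0.0054, -0.1273, 0.0675], [0.033, -0.0455, 0.072]]
a rackbody 294 [[-0.0327, -0.2162, 0.0202], [0.0165, -0.1634, 0.0374], [0.0329, 0.0506, 0.0498]]
blade 18 [[0.0216, -0.0054, 0.0267], [0.0306, -0.0025, 0.0316], [0.0389, 0.0015, 0.0351]]
jar [ 0.17186934 -0.0726228   0.08397535] [ 0.14578477 -0.09519022  0.07504113]
b bar x at y=-.238,.031 (mean of points) [0.0895 0.0436] expect face .086,.040 centre +.003 0.02944989017436147
b rack 365 [[-0.0316, -0.1654, 0.0533], [0.0007, -0.0641, 0.068], [0.0314, -0.0423, 0.0719]]
b rackbody 274 [[-0.0319, -0.1559, 0.0208], [0.008, -0.0453, 0.0355], [0.0315, 0.0043, 0.0497]]
blade 39 [[0.0029, -0.0022, 0.0262], [0.0222, 0.0014, 0.0316], [0.0357, 0.005, 0.0351]]
jar [ 0.16818459 -0.06092736  0.08474338] [ 0.1434472  -0.09168249  0.07517665]
```

```bash
python3 - <<'E'
from h import *
p=np.array([.5515,.0257,.175]);np.save('lane.npy',p)
A=np.array([.225,.583]);B=np.array([.596,-.151]);d=(B-A)/np.linalg.norm(B-A)
for n in'ab':
    q=cloud(load(n)).reshape(-1,3);q=q[np.isfinite(q[:,0])]
    t=(q[:,:2]-A)@d;s=(q[:,:2]-A)@[-d[1],d[0]]
    m=(abs(s)<.1)&(t>-.12)&(t<.9)
    for k in np.arange(-.12,.9,.06):
        mm=m&(t>=k)&(t<k+.06)
        if mm.any() : print(n,round(k,2),np.sort(q[mm,2])[-3:].round(3),end='; ')
    print()
    m=(np.linalg.norm(q[:,:2]-A,axis=1)<.09)&(q[:,2]>.17)
    print('gripper lowest',np.sort(q[m,2])[:12].round(4))
s=manip.state();Rt=rot(s['tool_rot']);print((Rt.T@(np.array([.596,-.151,.2])-s['tool_pos'])*1e3).round(1))
y=np.arctan2(Rt[1,1],Rt[0,1]);print('turn',y-p[2])
E
```

```text
a -0.12 [0.258 0.26  0.26 ]; a -0.06 [0.369 0.404 0.405]; a 0.0 [0.446 0.446 0.446]; a 0.06 [0.302 0.321 0.336]; a 0.12 [0.222 0.223 0.223]; a 0.18 [0.005 0.005 0.005]; a 0.24 [0.005 0.005 0.005]; a 0.3 [0.005 0.005 0.005]; a 0.36 [0.005 0.005 0.006]; a 0.42 [0.056 0.056 0.057]; a 0.48 [0.056 0.057 0.057]; a 0.54 [0.024 0.024 0.025]; a 0.6 [0.065 0.066 0.066]; a 0.66 [0.074 0.074 0.075]; a 0.72 [0.075 0.075 0.075]; a 0.78 [0.074 0.075 0.076]; a 0.84 [0.066 0.066 0.066]; 
gripper lowest [0.219  0.2192 0.2195 0.2195 0.2196 0.2197 0.2199 0.2199 0.22   0.22
 0.2202 0.2203]
b -0.06 [0.403 0.403 0.403]; b 0.0 [0.522 0.523 0.523]; b 0.06 [0.512 0.512 0.513]; b 0.12 [0.223 0.223 0.224]; b 0.18 [0.002 0.002 0.004]; b 0.24 [0.004 0.005 0.005]; b 0.3 [0.005 0.006 0.006]; b 0.36 [0.005 0.005 0.005]; b 0.42 [0.057 0.057 0.058]; b 0.48 [0.057 0.057 0.057]; b 0.54 [0.025 0.025 0.026]; b 0.6 [0.066 0.067 0.067]; b 0.66 [0.077 0.077 0.078]; b 0.72 [0.076 0.076 0.076]; b 0.78 [0.075 0.075 0.075]; b 0.84 [0.068 0.069 0.07 ]; 
gripper lowest [0.2175 0.2176 0.2182 0.2184 0.2184 0.2186 0.2186 0.2187 0.2187 0.2187
 0.2188 0.2188]
[  31.1 -550.4  610.4]
turn 1.0270025914141616
```

play_rows([
  [-60,0,0,0,-1],
  [-110,0,0,0,-1],
  [-110,-30,30,0.15,-1],
  [-110,-65,70,0.33,-1],
  [-110,-100,110,0.5,-1],
  [-110,-135,150,0.67,-1],
  [-110,-170,190,0.84,-1],
  [-110,-205,228,1.02,-1],
])

```text
time: 1.1
tool_pos: [0.3644, 0.3079, 0.3408]
tool_rot: [0.542, 0.454, 0.542, -0.454]
contact_force: [0.6, 0.8, 0.9]
gripper_width: 1.002
```

```bash
cat > go.py <<'E'
import sys
from h import *
# usage: go.py lx ly z(mm): shift in tool axes to the lane point; also prints the current state
p=np.load('lane.npy');s=manip.state();Rt=rot(s['tool_rot']);T=s['tool_pos']
c,sn=np.cos(p[2]),np.sin(p[2]);Rl=np.array([[c,-sn,0],[sn,c,0],[0,0,1]])
o=np.array([*p[:2],0])
print('t',s['time'],'lane TCP',((T-o)@Rl*1e3).round(1),'F lane',(s['contact_force']@Rl).round(1),'w',round(s['gripper_width'],3),'toolx',Rt[:,0].round(3))
print('tool y in lane',(Rt[:,1]@Rl).round(3),'yaw err',round(np.arctan2(Rt[1,1],Rt[0,1])-p[2],4))
g=Rl@(np.array([float(v) for v in sys.argv[1:4]])/1e3)+o
print('shift',((g-T)@Rt*1e3).round(1))
E
python3 go.py 13 -182 150
```

```text
t 1.1 lane TCP [-135.1  310.4  340.8] F lane [0.7 0.7 0.9] w 1.002 toolx [-0. -0. -1.]
tool y in lane [ 1.     0.001 -0.   ] yaw err 0.0013
shift [190.9 147.6 492.6]
```

play_rows([
  [0,18,61,0,-1],
  [0,36,122,0,-1],
  [30,55,183,0,-1],
  [60,73,244,0,-1],
  [90,92,305,0,-1],
  [120,110,366,0,-1],
  [150,129,430,0,-1],
  [165,147,490,0,-1],
])

```text
time: 2.1
tool_pos: [0.5773, -0.1084, 0.1885]
tool_rot: [0.543, 0.452, 0.544, -0.453]
contact_force: [0.4, 0.8, -0.3]
gripper_width: 1.003
```

play_rows([
  [20,0,0,0,-1],
  [20,0,0,0,-1],
])

```text
time: 2.35
tool_pos: [0.5756, -0.1063, 0.1675]
tool_rot: [0.541, 0.452, 0.545, -0.453]
contact_force: [-0.1, 0.5, 0.2]
gripper_width: 1.001
```

```bash
python3 go.py 13 -182 28
python3 - <<'E'
from h import *
w=grab('wrist','w1');P=cloud(w)
a=grab('scene','a1');b=grab('side','b1');s=manip.state();T=s['tool_pos']
p=np.load('lane.npy');c,sn=np.cos(p[2]),np.sin(p[2])
for n,f in(('a',a),('b',b)):
    q=cloud(f).reshape(-1,3);q=q[np.isfinite(q[:,0])]
    d=q[:,:2]-p[:2];L=np.c_[d@[c,sn],d@[-sn,c],q[:,2]]
    m=(abs(L[:,0]-.013)<.075)&(abs(L[:,1]+.182)<.03)&(L[:,2]>.09)&(L[:,2]<.2)
    for z in np.arange(.12,.2,.008):
        k=m&(L[:,2]>z)&(L[:,2]<z+.008)
        if k.sum()>3: print(n,round(z,3),k.sum(),np.percentile(L[k],[3,97],axis=0)[:,:2].round(4).tolist())
cv2.imwrite('pics/w1c.png',np.vstack([np.hstack([w['img'][::2,::2],cv2.resize(a['img'][120:264,170:362],(256,192))]),cv2.resize(b['img'][100:292,130:386],(512,384))])[:,:,::-1])
E
```

```text
t 2.35 lane TCP [   0.8 -134.2  167.5] F lane [0.  0.5 0.2] w 1.001 toolx [-0.005  0.002 -1.   ]
tool y in lane [ 1.     0.007 -0.005] yaw err 0.0065
shift [139.3  12.6  48.3]
```

View pics/w1c.png

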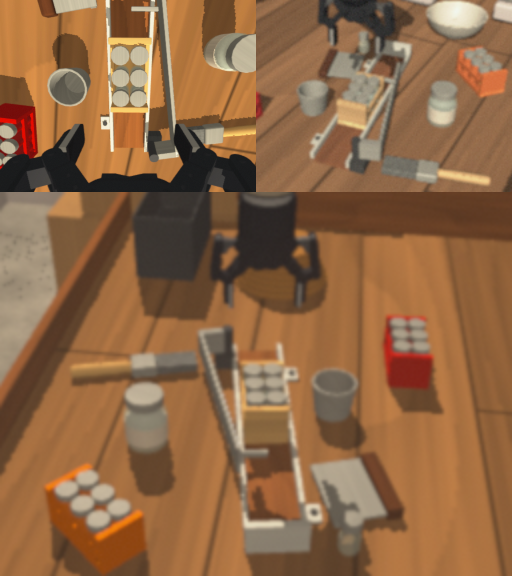

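play_rows([
  [20,7,25,0.006,-1],
  [48,13,48,0.006,-1],
  [48,13,48,0.006,-1],
  [48,13,48,0.006,-1],
])

```text
time: 3.0
tool_pos: [0.5995, -0.1509, 0.1241]
tool_rot: [0.543, 0.454, 0.542, -0.454]
contact_force: [0.1, 0.2, 0.3]
gripper_width: 0.999
```

```bash
python3 go.py 13 -182 28
python3 - <<'E'
from h import *
a=grab('scene','a1');b=grab('side','b1')
p=np.load('lane.npy');c,sn=np.cos(p[2]),np.sin(p[2])
for n,f in(('a',a),('b',b)):
    q=cloud(f).reshape(-1,3);q=q[np.isfinite(q[:,0])]
    d=q[:,:2]-p[:2];L=np.c_[d@[c,sn],d@[-sn,c],q[:,2]]
    m=(abs(L[:,0]-.013)<.085)&(abs(L[:,1]+.182)<.035)&(L[:,2]>.09)&(L[:,2]<.2)
    for sd in(0,1):
      for z in np.arange(.10,.2,.01):
        k=m&(L[:,2]>z)&(L[:,2]<z+.01)&((L[:,0]>.013)==sd)
        if k.sum()>2: print(n,sd,round(z,3),k.sum(),np.percentile(L[k],[3,97],axis=0)[:,:2].round(4).tolist())
E
```

```text
t 3.0 lane TCP [  16.5 -182.2  124.1] F lane [0.1 0.2 0.3] w 0.999 toolx [ 0.002 -0.    -1.   ]
tool y in lane [1.    0.002 0.002] yaw err 0.0019
shift [96.1 -3.7 -0.3]
a 0 0.14 22 [[-0.0364, -0.1935], [-0.0253, -0.1715]]
a 0 0.15 23 [[-0.0383, -0.194], [-0.0253, -0.172]]
a 0 0.16 23 [[-0.0377, -0.1947], [-0.0249, -0.1763]]
a 0 0.17 25 [[-0.0378, -0.1941], [-0.0257, -0.1752]]
a 0 0.18 40 [[-0.0553, -0.1958], [-0.0239, -0.1776]]
a 0 0.19 63 [[-0.0544, -0.1964], [0.0067, -0.1736]]
a 1 0.14 14 [[0.061, -0.1928], [0.0718, -0.1821]]
a 1 0.15 23 [[0.0609, -0.194], [0.0734, -0.1807]]
a 1 0.16 23 [[0.0608, -0.1939], [0.0733, -0.181]]
a 1 0.17 19 [[0.0605, -0.1943], [0.0752, -0.1841]]
a 1 0.18 51 [[0.0578, -0.1965], [0.09, -0.1729]]
a 1 0.19 89 [[0.0291, -0.1958], [0.0905, -0.1714]]
b 0 0.14 13 [[-0.0384, -0.185], [-0.027, -0.1708]]
b 0 0.15 14 [[-0.0377, -0.1839], [-0.0269, -0.1689]]
b 0 0.16 22 [[-0.0406, -0.1933], [-0.0271, -0.1704]]
b 0 0.17 14 [[-0.0415, -0.1879], [-0.0274, -0.1689]]
b 0 0.18 29 [[-0.0537, -0.1862], [-0.0295, -0.1677]]
b 0 0.19 49 [[-0.0554, -0.1901], [-0.0194, -0.1655]]
b 1 0.14 7 [[0.0608, -0.1758], [0.0689, -0.1687]]
b 1 0.15 13 [[0.0608, -0.1851], [0.071, -0.1701]]
b 1 0.16 15 [[0.0607, -0.1857], [0.0719, -0.169]]
b 1 0.17 11 [[0.0607, -0.1769], [0.0711, -0.1684]]
b 1 0.18 29 [[0.0579, -0.1902], [0.0838, -0.1678]]
b 1 0.19 56 [[0.0496, -0.1932], [0.0888, -0.166]]
```

play_rows([
  [20,-4,2,0,-1],
  [45,-4,2,0,-1],
  [70,-4,2,0,-1],
  [90,-4,2,0,-1],
  [96,-4,2,0,-1],
  [96,-4,2,0,-1],
])

```text
time: 3.85
tool_pos: [0.5953, -0.1543, 0.0263]
tool_rot: [0.542, 0.454, 0.542, -0.454]
contact_force: [-0.0, 0.1, 0.7]
gripper_width: 1.001
```

```bash
python3 go.py 31 -184 28
```

```text
t 3.85 lane TCP [  11.7 -184.9   26.3] F lane [-0.   0.1  0.7] w 1.001 toolx [-0.  0. -1.]
tool y in lane [ 1.     0.001 -0.   ] yaw err 0.001
shift [-1.8 19.3 -0.9]
```

play_rows([
  [-1,5,0,0,-1],
  [-1,10,0,0,-1],
  [-1,15,0,0,-1],
  [-1,19,0,0,-1],
  [-1,19,0,0,-1],
  [-1,19,0,0,-1],
])

```text
time: 4.6
tool_pos: [0.614, -0.1532, 0.0287]
tool_rot: [0.542, 0.453, 0.541, -0.455]
contact_force: [-5.7, -6.7, 2.8]
gripper_width: 0.996
```

```bash
python3 go.py 31 -184 28; cat > gate.py <<'E'
from h import *
import sys
t=sys.argv[1]
p=np.load('lane.npy');c,sn=np.cos(p[2]),np.sin(p[2]);im=[]
for n in('scene','side'):
    f=grab(n,n+t);im.append(f)
    q=cloud(f).reshape(-1,3);q=q[np.isfinite(q[:,0])]
    d=q[:,:2]-p[:2];L=np.c_[d@[c,sn],d@[-sn,c],q[:,2]]
    tip=L[(L[:,2]>.04)&(L[:,2]<.068)&(L[:,0]>.04)&(L[:,0]<.12)&(L[:,1]>-.03)&(L[:,1]<.028)]
    mid=L[(L[:,2]>.04)&(L[:,2]<.068)&(L[:,0]>.04)&(L[:,0]<.12)&(L[:,1]>-.15)&(L[:,1]<-.08)]
    print(n,'bar near free end',len(tip),np.median(tip,0).round(4) if len(tip) else'','mid',len(mid),np.median(mid,0).round(4) if len(mid) else '')
    r=L[(L[:,2]>.056)&(L[:,2]<.074)&(abs(L[:,0])<.033)&(L[:,1]>-.2)&(L[:,1]<.14)]
    fr=L[(L[:,2]>.02)&(L[:,2]<.055)&(abs(L[:,0])<.03)&(L[:,1]>-.2)&(L[:,1]<.138)]
    print('  rack top y',np.percentile(r[:,1],[1,50,99]).round(4),'body y',np.percentile(fr[:,1],[1,50,99]).round(4) if len(fr) else '','maxz',np.percentile(r[:,2],99).round(4))
a,b=im
cv2.imwrite(f'pics/v{t}.png',np.hstack([cv2.resize(a['img'][130:274,190:334],(400,400)),cv2.resize(b['img'][130:290,180:340],(400,400))])[:,:,::-1])
E
python3 gate.py 1
```

```text
t 4.6 lane TCP [  30.4 -187.1   28.7] F lane [-6.8 -5.6  2.8] w 0.996 toolx [-0.001 -0.004 -1.   ]
tool y in lane [ 1.     0.    -0.001] yaw err 0.0002
shift [ 0.6  0.6 -3.1]
scene bar near free end 43 [ 0.0861 -0.0037  0.0616] mid 50 [ 0.0902 -0.1051  0.0595]
  rack top y [-0.1982 -0.1646 -0.0476] body y [-0.1967 -0.1647  0.1358] maxz 0.0734
side bar near free end 37 [0.0818 0.0082 0.065 ] mid 34 [ 0.0858 -0.109   0.0648]
  rack top y [-0.1805 -0.093  -0.0429] body y [-0.1581 -0.0456 -0.0417] maxz 0.074
```

View pics/v1.png

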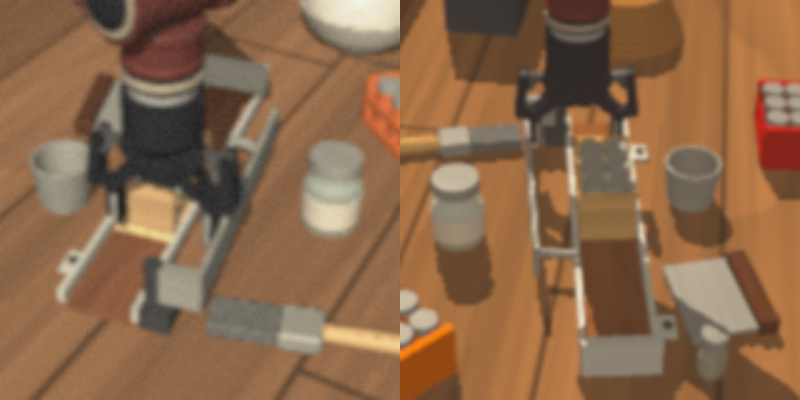

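play_rows([
  [0,1,-2,0,-1],
  [0,2.5,-5,0,-1],
  [0,2.5,-10,0,-1],
  [0,2.5,-15,0,-1],
  [0,2.5,-20,0,-1],
  [0,2.5,-25,0,-1],
  [0,2.5,-30,0,-1],
  [0,2.5,-30,0,-1],
])

```text
time: 5.7
tool_pos: [0.6107, -0.123, 0.028]
tool_rot: [0.542, 0.453, 0.542, -0.456]
contact_force: [-4.7, -6.5, 0.8]
gripper_width: 1.002
```

```bash
python3 go.py 33 11 28;python3 gate.py 2
```

```text
t 5.7 lane TCP [  32.4 -156.8   28. ] F lane [-5.8 -5.6  0.8] w 1.002 toolx [-0.002 -0.004 -1.   ]
tool y in lane [ 1.     0.001 -0.002] yaw err 0.001
shift [  -0.6    0.8 -167.8]
scene bar near free end 50 [ 0.094  -0.0009  0.0605] mid 44 [ 0.0949 -0.1181  0.0548]
  rack top y [-0.1675 -0.1437 -0.1186] body y [-0.1667 -0.1454 -0.0927] maxz 0.0731
side bar near free end 33 [0.0896 0.0014 0.0651] mid 43 [ 0.0884 -0.133   0.0646]
  rack top y [-0.1484 -0.0711 -0.0236] body y [-0.1346 -0.0263 -0.022 ] maxz 0.0739
```

play_rows([
  [0,0,-7,0,-1],
  [0,0,-14,0,-1],
  [0,0,-21,0,-1],
  [0,0,-28,0,-1],
  [0,0,-35,0,-1],
  [0,0,-42,0,-1],
  [0,0,-49,0,-1],
  [0,0,-56,0,-1],
])

```text
time: 6.8
tool_pos: [0.6015, -0.0676, 0.028]
tool_rot: [0.543, 0.453, 0.541, -0.455]
contact_force: [-2.9, -7.2, -0.8]
gripper_width: 1.001
```

```bash
python3 go.py 33 11 28;python3 gate.py 3
```

```text
t 6.8 lane TCP [  33.  -100.6   28. ] F lane [-4.1 -6.5 -0.8] w 1.001 toolx [-0.    -0.004 -1.   ]
tool y in lane [ 1.     0.001 -0.001] yaw err 0.0013
shift [-3.000e-01  1.000e-01 -1.116e+02]
scene bar near free end 49 [ 0.0955 -0.0046  0.0622] mid 105 [ 0.0944 -0.1117  0.0606]
  rack top y [-0.1121 -0.0873 -0.0619] body y [-0.1113 -0.089  -0.0329] maxz 0.0738
side bar near free end 25 [ 0.0919 -0.0012  0.0657] mid 42 [ 0.0858 -0.0916  0.0629]
  rack top y [-0.0922 -0.0167  0.0333] body y [-0.0727  0.031   0.0347] maxz 0.0739
```

play_rows([
  [0,0,-7,0,-1],
  [0,0,-14,0,-1],
  [0,0,-21,0,-1],
  [0,0,-28,0,-1],
  [0,0,-35,0,-1],
  [0,0,-42,0,-1],
  [0,0,-49,0,-1],
  [0,0,-56,0,-1],
])

```text
time: 7.9
tool_pos: [0.592, -0.012, 0.028]
tool_rot: [0.543, 0.453, 0.541, -0.455]
contact_force: [-1.6, -5.9, 0.5]
gripper_width: 1.001
```

play_rows([
  [0,0,-7,0,-1],
  [0,0,-14,0,-1],
  [0,0,-21,0,-1],
  [0,0,-28,0,-1],
  [0,0,-34,0,-1],
  [0,0,-38,0,-1],
  [0,0,-41,0,-1],
  [0,0,-44,0,-1],
])

```text
time: 8.9
tool_pos: [0.5844, 0.0314, 0.028]
tool_rot: [0.543, 0.453, 0.541, -0.455]
contact_force: [-1.4, -4.7, 0.0]
gripper_width: 0.999
```

```bash
python3 go.py 33 11 28;python3 gate.py 4
```

```text
t 8.9 lane TCP [33.4 -0.1 28. ] F lane [-2.1 -4.4  0. ] w 0.999 toolx [ 0.001 -0.002 -1.   ]
tool y in lane [1.    0.002 0.   ] yaw err 0.0016
shift [  0.   -0.4 -11.1]
scene bar near free end 71 [ 0.0933 -0.0073  0.0602] mid 77 [ 0.0956 -0.1193  0.0604]
  rack top y [-0.0117  0.0134  0.0441] body y [-0.0113  0.0118  0.0789] maxz 0.074
side bar near free end 51 [0.0869 0.009  0.063 ] mid 16 [ 0.0913 -0.1343  0.0652]
  rack top y [0.0091 0.0826 0.1328] body y [0.022  0.1306 0.1332] maxz 0.0739
```

Now slow steps to the stop, watching the force.

play_rows([
  [0,0,-1.5,0,-1],
  [0,0,-3,0,-1],
  [0,0,-4.5,0,-1],
  [0,0,-6,0,-1],
  [0,0,-7.5,0,-1],
])

```text
time: 9.62
tool_pos: [0.5831, 0.0389, 0.028]
tool_rot: [0.543, 0.454, 0.541, -0.454]
contact_force: [-1.3, -6.5, 0.3]
gripper_width: 1.002
```

play_rows([
  [0,0,-1,0,-1],
  [0,0,-2,0,-1],
])

```text
time: 9.88
tool_pos: [0.5828, 0.0408, 0.0281]
tool_rot: [0.543, 0.454, 0.541, -0.454]
contact_force: [-0.8, -5.4, 0.6]
gripper_width: 1.001
```

```bash
python3 go.py 33 11 28
```

```text
t 9.875 lane TCP [33.5  9.5 28.1] F lane [-1.7 -5.2  0.6] w 1.001 toolx [ 0.001 -0.002 -1.   ]
tool y in lane [1.    0.001 0.   ] yaw err 0.0014
shift [ 0.1 -0.5 -1.5]
```

play_rows([
  [0,0,-1,0,-1],
  [0,0,-1,0,-1],
])

```text
time: 10.12
tool_pos: [0.5826, 0.0418, 0.028]
tool_rot: [0.543, 0.454, 0.542, -0.454]
contact_force: [-1.1, -6.0, 1.3]
gripper_width: 1.0
```

play_rows([
  [0,0,-1,0,-1],
  [0,0,-1,0,-1],
])

```text
time: 10.38
tool_pos: [0.5828, 0.0419, 0.0281]
tool_rot: [0.544, 0.453, 0.541, -0.454]
contact_force: [-0.3, -9.9, -0.8]
gripper_width: 0.999
```

play_rows([
  [0,0,-1,0,-1],
  [0,0,-1,0,-1],
])

```text
time: 10.62
tool_pos: [0.5831, 0.0421, 0.0284]
tool_rot: [0.544, 0.453, 0.54, -0.455]
contact_force: [1.1, -11.4, -0.9]
gripper_width: 0.999
```

```bash
python3 go.py 33 11 28;python3 gate.py 5
```

```text
t 10.625 lane TCP [34.  10.6 28.4] F lane [ -0.9 -11.4  -0.9] w 0.999 toolx [ 0.003 -0.006 -1.   ]
tool y in lane [1.    0.003 0.002] yaw err 0.003
shift [ 0.4 -1.  -0.4]
scene bar near free end 75 [0.0947 0.0016 0.0588] mid 79 [ 0.0959 -0.1169  0.0598]
  rack top y [-0.0007  0.0249  0.0589] body y [-0.0007  0.022   0.0789] maxz 0.0739
side bar near free end 51 [0.087  0.0194 0.0625] mid 19 [ 0.0913 -0.1315  0.0653]
  rack top y [0.0212 0.0863 0.1397] body y [0.0003 0.0529 0.1063] maxz 0.0739
```

View pics/v5.png

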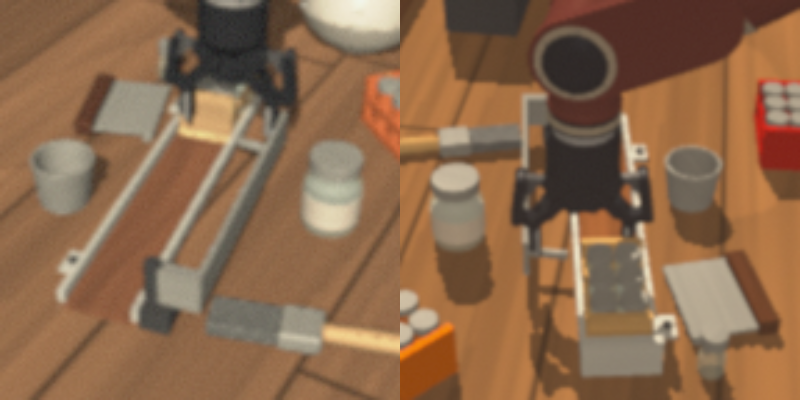

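play_rows([
  [0,0,3,0,-1],
  [0,0,6,0,-1],
  [0,-8,6,0,-1],
  [0,-18,6,0,-1],
  [0,-28,6,0,-1],
  [0,-38,6,0,-1],
  [0,-48,6,0,-1],
  [0,-56,6,0,-1],
])

```text
time: 11.72
tool_pos: [0.5273, 0.0289, 0.0277]
tool_rot: [0.542, 0.454, 0.542, -0.454]
contact_force: [0.7, 0.8, 0.2]
gripper_width: 0.999
```

play_rows([
  [0,0,0,0,-1],
  [-30,0,0,0,-1],
  [-70,0,0,0,-1],
  [-120,0,0,0,-1],
  [-160,0,30,0,-1],
  [-160,0,90,0,-1],
  [-160,0,150,0,-1],
  [-160,0,180,0,-1],
])

```text
time: 12.72
tool_pos: [0.5598, -0.151, 0.188]
tool_rot: [0.542, 0.455, 0.541, -0.455]
contact_force: [-0.3, -0.4, -0.2]
gripper_width: 1.004
```

```bash
python3 go.py 33 11 28;python3 gate.py 6; python3 - <<'E'
from h import *
p=np.load('lane.npy');c,sn=np.cos(p[2]),np.sin(p[2])
for n in('scene6','side6'):
    q=cloud(load(n)).reshape(-1,3);q=q[np.isfinite(q[:,0])];d=q[:,:2]-p[:2];L=np.c_[d@[c,sn],d@[-sn,c],q[:,2]]
    for nm,m in (('rackend faces/top z.055-.075',(L[:,2]>.05)&(L[:,2]<.064)&(abs(L[:,0])<.03)&(L[:,1]>0)&(L[:,1]<.16)),('stop top',(L[:,2]>.04)&(L[:,2]<.049)&(abs(L[:,0])<.035)&(L[:,1]>.143)&(L[:,1]<.17)),('blade',(L[:,2]>.026)&(L[:,2]<.036)&(abs(L[:,0]-.02)<.02)&(abs(L[:,1])<.015))):
        if m.sum(): print(n,nm,m.sum(),np.percentile(L[m],[2,50,98],axis=0).round(4).tolist())
E
```

```text
t 12.725 lane TCP [ -22.6 -175.5  188. ] F lane [-0.3 -0.3 -0.2] w 1.004 toolx [ 0.001 -0.001 -1.   ]
tool y in lane [ 1.    -0.001  0.001] yaw err -0.0014
shift [ 159.9   55.1 -186.7]
scene bar near free end 30 [ 0.0501 -0.0037  0.0641] mid 52 [ 0.0697 -0.1185  0.0634]
  rack top y [0.0194 0.0682 0.1384] body y [-0.0043  0.0223  0.1305] maxz 0.0739
side bar near free end 58 [0.0492 0.0015 0.0631] mid 56 [ 0.0684 -0.1142  0.063 ]
  rack top y [0.023  0.0884 0.1396] body y [0.0298 0.0676 0.1052] maxz 0.0739
scene6 rackend faces/top z.055-.075 95 [[-0.0266, 0.0193, 0.0504], [0.0044, 0.023, 0.0582], [0.0298, 0.1153, 0.0638]]
scene6 stop top 1 [[0.0335, 0.1472, 0.0469], [0.0335, 0.1472, 0.0469], [0.0335, 0.1472, 0.0469]]
scene6 blade 34 [[0.0057, -0.005, 0.0273], [0.0222, -0.0023, 0.031], [0.0389, 0.0042, 0.0346]]
side6 rackend faces/top z.055-.075 157 [[-0.0282, 0.0313, 0.0509], [-0.0002, 0.1405, 0.0587], [0.0293, 0.1439, 0.0637]]
side6 stop top 118 [[-0.0338, 0.1439, 0.0404], [-0.0007, 0.1505, 0.0456], [0.0324, 0.1536, 0.0484]]
side6 blade 6 [[0.0329, -0.0001, 0.027], [0.0356, 0.0017, 0.0323], [0.0358, 0.004, 0.0349]]
```

View pics/v6.png

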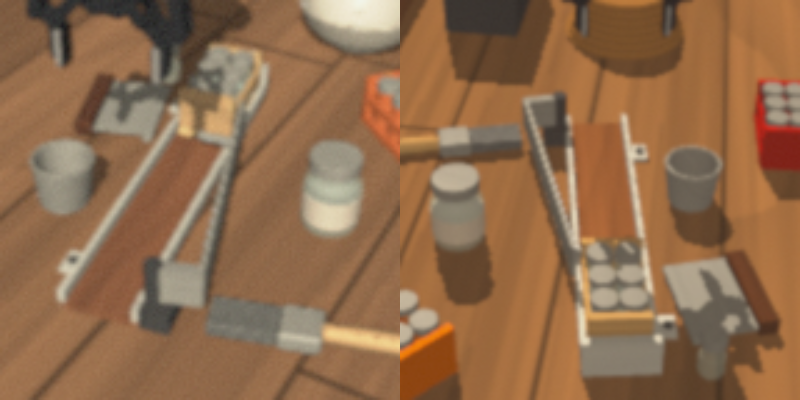

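```bash
python3 - <<'E'
from h import *
print(manip.job_done())
E
```

```text
the job is handed in; nothing more can be done
None
```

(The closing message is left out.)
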